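# Pick a spare-parts kit into its tray

## Robot

A 6-joint arm with a two-finger parallel gripper is mounted at the origin on a cart in front of the work surface, level with it; the furniture and walls round the work are solid. World frame = base frame: x ahead of the robot, y to its left, z up, the work surface at z = 0. Lengths are in m, angles in rad, forces in N, time in s.
With the tool pointing down it reaches from about 0.3 to 0.875 m from the base axis. Payload 6.4 kg.
Tool frame: the origin (TCP) lies midway between the tips of the shut fingers; the grasp point (between the pads) lies 19 mm behind it; z points along the fingers, y is the line along which they close (so a half turn about z gives the same grasp; the last joint's range is limited). The gripper opens to 88 mm and grips with 3 to 60 N. Pads are 18 mm wide; open, the fingers measure 123 mm over their backs; the gripper's body (75 mm by 187 mm) begins 45 mm behind the grasp point.
Start: joints at [0.997, 0.181, 1.607, -0, 1.354, -0.206], TCP at [0.207, 0.537, 0.239] pointing down, gripper open.
Joint ranges: [-2.99, 2.99], [-0.89, 2.07], [0.3, 2.58], [-1.14, 4.28], [0, 2.63], [-3.12, 3.12]. Speed limits (rad/s): [2.57, 2.57, 3.01, 3.14, 3.14, 3.14].

## Interface

Orientations are given as a unit quaternion [x, y, z, w].
In Python, from plant import env, optics, finder gives the robot as it stands. The module is installed in compiled form; this text tells all that it offers.
- The arm moves only by the shell command python3 -m handwheel 'ROWS' [FORCE]. ROWS is a JSON object whose one key "targets" holds a list of rows, each an object with "hand": the closure, from -1 (fully open) to 1 (shut); "xyz": the shift along the tool's x, y, z in mm, a list of three; "rot": the turn, a rotation vector about the tool's x, y, z in degrees, a list of three. A call has 1 to 5 rows; each row is the pose to reach, as a shift and turn from the pose commanded when the call began, along the tool's axes at that moment; what a row does not reach only later rows make up. A row lasts 1/8 s, in which the tool goes at most 62.5 mm and 10.7 degrees, less where a joint would pass 70% of its speed; a pose out of reach is approached as far as the arm can. A call with a gripper value outside its range is refused whole. The fingers move at their own pace and stop on an object; FORCE is the grip in N (left out, the last holds). Time passes only in rows, so rows that repeat a pose let the fingers close. It gives the time, the measured TCP pose, the force, the opening and the grip force at its end, in the units of the state.
- env.observe(): the state, without advancing time (a new reading comes with each control period).
- optics.read_camera(name): name is "scene" or "top" or "wrist"; returns a dict with "pixels" (480x640x3 uint8, blue, green, red), "depth" (480x640 float32, m along the optical axis (not along the pixel's ray), 0 where there is no reading), "fx", "fy", "cx", "cy" (pixels), "world_to_cam" (4x4, takes a point from world to camera coordinates); the wrist camera has in their place "hand_eye" (4x4, takes a point from camera to tool coordinates, whose origin is the TCP and whose axes are the flange's). Camera axes: x right, y up, looking along -z (the intrinsics and any distortion apply to the point x, -y, -z); pixel columns grow to the right and rows downward; lengths in m; the calibration is good to about 2 mm. A picture is of the moment at which its call begins: read the wrist's pose just before it.
- env.finish_job(): hands the job in; it is judged then, once.
Trained networks look in a picture, given as the dict that the camera call returned (one of the last four; its "shot" number tells which), for a name from the list of things; names that differ only in an ending like _2 or _b are one class to them, and where a whole thing is asked for, a point or a joint stands for the part that bears it (a point fixed in the world has none). Each returns a list of dicts, best first, with "conf" (0 to 1); they miss things now and then, are a little off and sometimes report something else, mostly with a low value. They report only what shows in the picture. A call takes as long as a camera call.
- finder.silhouettes(picture, target): "mask" (480x640 bool, what is visible of it) and "rect" ([left, top, right, bottom] in pixels, round what is visible of it).
The state is a dict: "t": time; "joint_positions": joint angles; "dq": joint speeds; "effort": joint torques, N m; "tcp_pos": TCP position; "orientation": TCP orientation; "ft_force": force on the tool from outside, world axes, zero at the start; "moment": the same for the moment, N m; "finger_gap": finger opening in m; "finger_force": force on a finger pad.
Only numpy, scipy, OpenCV 4.12 (cv2) and the standard library are available. Lean on these libraries where they do the work, as an engineer would, in place of code of your own. Each camera call takes 0.05 s, during which the arm holds its last target. There are 200 camera calls.

## Task

Gather the spare-parts kit into the grey tray, each part upright in the middle of its own pad: the bearing, lying flat, on the red pad, the steel coupling on the blue, the brass hose fitting on the yellow, and the small carton with the green dot on the green pad, square with the pad. The dark steel hose fitting and the carton with the red dot belong to another order: leave them where they stand.

Things in the scene. Friction and masses are not known exactly. Their poses are not given: they have to be found in the camera images.
- bearing: Ball bearing lying flat: steel ring 40 mm across and 15 mm high, dark ring round its bore. Round and solid; origin at the centre of its underside, z up. Take it across its outside, in any direction.
- coupling: Light grey steel coupling standing on its flange: 48 mm across both flanges (52 mm over the bolt heads), 50 mm high, 34 mm waist from 14 to 33 mm height; upper flange from 33 to 47 mm. Origin at the centre of its underside, z along its axis, up. Can be taken across the upper flange in any direction.
- brass_fitting: Brass-yellow hose fitting standing upright: 46 mm high, hexagon 24 mm across its flats, 28 mm across its corners, from 18 to 32 mm height, 24 mm round below it and a 21 mm thread above. Origin at the centre of its underside, z up. Take it across the hexagon in any direction (it can be treated as round, 28 mm).
- steel_fitting: Look-alike, does not belong: the same hose fitting (46 mm high, 28 mm across) in dark grey steel. Must stay where it stands. Origin at the centre of its underside, z up.
- green_carton: Small light grey product carton with a green label band on its side and a green dot on its top, standing upright: 51 mm along its x, 65 mm along its y, 80 mm high. Origin at the centre of its underside. Take it across the 51 mm side.
- red_carton: Look-alike, does not belong: light grey product carton with a red label band on its side and a red dot on its top, 51 mm (x) x 60 mm (y), 70 mm high. Must stay where it stands. Origin at the centre of its underside.
- red_pad: Red pad, 86 x 86 x 6 mm, the place of the bearing. Origin at the centre of its underside; its flat top is 6 mm above the origin, 10 mm above the bench; x and y along its sides. It and the other pads are fixed two by two, 97 mm centre to centre, in the grey tray (212 x 212 mm, rim 12 mm high, floor 4 mm thick).
- blue_pad: Blue pad, 86 x 86 x 6 mm with a flat top, fixed in the grey kit tray. Origin at the centre of its underside: its top, on which the thing stands, is 6 mm above the origin (10 mm above the bench). Its x and y axes run along its sides. The place of the coupling. Between tray and parts stands a bag sealer with a raised arm, 0.21 m high.
- yellow_pad: Yellow pad, 86 x 86 x 6 mm with a flat top, fixed in the grey kit tray. Origin at the centre of its underside: its top, on which the thing stands, is 6 mm above the origin (10 mm above the bench). Its x and y axes run along its sides. The place of the brass fitting.
- green_pad: Green pad, 86 x 86 x 6 mm with a flat top, fixed in the grey kit tray. Origin at the centre of its underside: its top, on which the thing stands, is 6 mm above the origin (10 mm above the bench). Its x and y axes run along its sides. The place of the carton with the green dot.

How it is judged:
By the outcome, as a careful person would: the job done as asked, in the order asked, and still so for the second after the job is handed in, with the robot touching nothing.
It also fails if it takes over 115 s, if anything falls off the work surface, if the arm or the gripper's body presses on something with over 40 N, if the wrist force passes 120 N, or if a joint passes its speed limit or range.

## Working session

There is one attempt and no reset: what is moved stays moved. The work goes in short steps, Python scripts to look and compute and a shell command to move; the robot and the scene stay as the last step left them, time stands still between calls to the robot, and variables do not carry over. Pictures are saved under pics/ and viewed, at most 14 in all, crops included, and the job is handed in when it is done.

```bash
ls; mkdir -p pics; python3 - <<'E'
from plant import env,optics,finder
import cv2,numpy as np
s=env.observe();print(s)
a=optics.read_camera("scene");b=optics.read_camera("top")
for n,p in(("scene",a),("top",b)):
    cv2.imwrite(f"pics/{n}0.png",p["pixels"]);print(n,p["fx"],p["fy"],p["cx"],p["cy"],p["world_to_cam"].round(3).tolist(),[k for k in p])
E
```

```text
pics
{'t': 0.0, 'joint_positions': array([ 9.96662261e-01,  1.81548795e-01,  1.60798146e+00, -4.61220479e-06,
        1.35381504e+00, -2.06334644e-01]), 'dq': array([ 0.00078251, -0.00115961,  0.00057011,  0.00015126,  0.00184836,
        0.00031829]), 'effort': array([ 1.47089836e-04, -4.33873236e+01, -3.41839778e+01,  6.99989428e-02,
        3.86487565e-02, -1.02007421e-04]), 'tcp_pos': array([0.206457  , 0.53608663, 0.23781862]), 'orientation': array([ 1.82864348e-01,  9.83137764e-01, -8.11294110e-04, -3.31274081e-04]), 'ft_force': array([-0.31648189,  1.2595241 , -0.6332634 ]), 'moment': array([0.02748483, 0.02325446, 0.03902435]), 'finger_force': 0.0, 'finger_gap': 0.08812870339187272}
scene 456.9767925812484 456.9767925812484 321.54574992954167 240.53265180852162 [[-0.654, -0.756, 0.023, 0.355], [0.426, -0.343, 0.837, -0.274], [-0.625, 0.558, 0.546, -0.641], [0.0, 0.0, 0.0, 1.0]] ['pixels', 'depth', 'fx', 'fy', 'cx', 'cy', 'world_to_cam', 'shot']
top 490.96222708998636 490.96222708998636 315.61035618678653 234.8635759573648 [[0.026, -1.0, 0.006, -0.002], [0.996, 0.027, 0.088, -0.528], [-0.089, 0.004, 0.996, -1.09], [0.0, 0.0, 0.0, 1.0]] ['pixels', 'depth', 'fx', 'fy', 'cx', 'cy', 'world_to_cam', 'shot']
```

View pics/scene0.png

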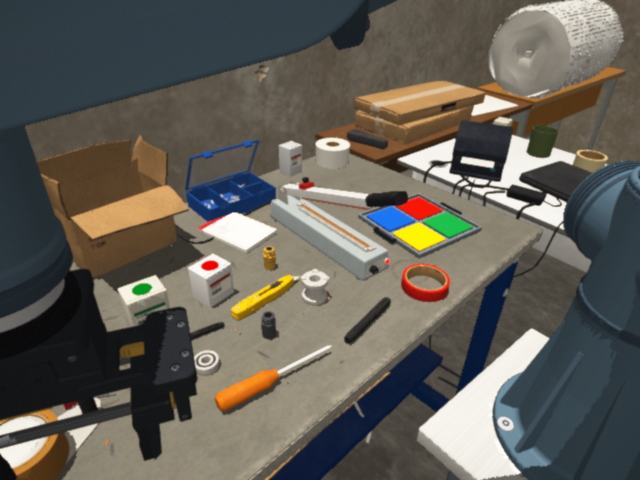

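View pics/top0.png

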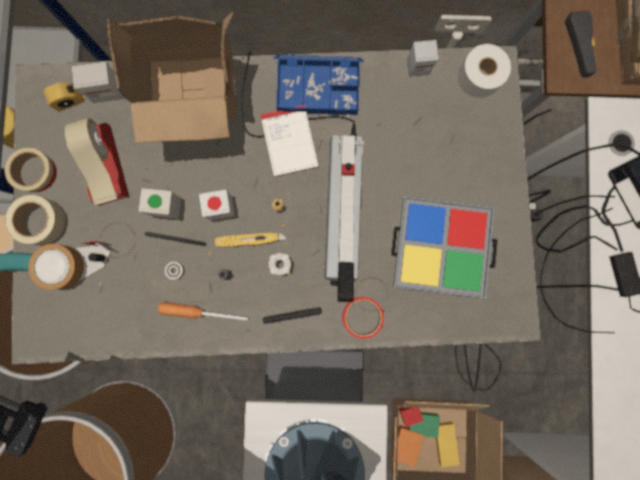

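```bash
cat > h.py <<'E'
from plant import env,optics,finder
import cv2,numpy as np
from scipy.spatial.transform import Rotation as R
def w2c(p,s=None):
    if "world_to_cam" in p: return np.array(p["world_to_cam"])
    T=np.eye(4);T[:3,:3]=R.from_quat(s["orientation"]).as_matrix();T[:3,3]=s["tcp_pos"]
    return np.linalg.inv(T@np.array(p["hand_eye"]))
def cloud(p,s=None):
    d=p["depth"];v,u=np.mgrid[:480,:640]
    c=np.stack([(u-p["cx"])/p["fx"]*d,-(v-p["cy"])/p["fy"]*d,-d,np.ones_like(d)],-1)
    w=c@np.linalg.inv(w2c(p,s)).T
    w[d<=0]=np.nan
    return w[...,:3]
NAMES="bearing coupling brass_fitting steel_fitting green_carton red_carton red_pad blue_pad yellow_pad green_pad".split()
def look(p,names=NAMES,s=None):
    W=cloud(p,s);out={}
    for n in names:
        for k,f in enumerate(finder.silhouettes(p,n)[:2]):
            if f["conf"]<.3: continue
            m=f["mask"];P=W[m];P=P[~np.isnan(P[:,0])]
            if len(P)<20: print(n,f["conf"],f["rect"],"no depth");continue
            zt=np.percentile(P[:,2],95);T=P[P[:,2]>zt-.006]
            r=cv2.minAreaRect((T[:,:2]*1000).astype(np.float32))
            print(n,k,round(f["conf"],2),"rect",np.round(f["rect"]).astype(int).tolist(),"zlo/hi",np.percentile(P[:,2],[2,95]).round(3),"topmean",T[:,:2].mean(0).round(4),"minrect",[np.round(x,1) for x in r],len(T))
            out.setdefault(n,(m,T))
    return out
E
python3 - <<'E'
from h import *
for n in("top","scene"):
    print(n);look(optics.read_camera(n))
E
```

```text
top
bearing 0 0.6 rect [164, 262, 184, 279] zlo/hi [0.    0.018] topmean [0.4402 0.3326] minrect [array([439.9, 332.2]), array([36.2, 38.8]), np.float64(1.4)] 172
coupling 0 0.9 rect [272, 253, 291, 271] zlo/hi [0.001 0.05 ] topmean [0.4607 0.0907] minrect [array([460.1,  90.9]), array([46.3, 44.5]), np.float64(1.8)] 276
brass_fitting 0 0.69 rect [273, 200, 281, 209] zlo/hi [0.015 0.049] topmean [0.5938 0.0996] minrect [array([593.9,  99.8]), array([16.4, 18. ]), np.float64(3.2)] 55
green_carton 0 0.82 rect [139, 188, 183, 221] zlo/hi [-0.     0.082] topmean [0.5875 0.3613] minrect [array([587.9, 362.1]), array([66.5, 50.6]), np.float64(86.0)] 668
red_carton 0 0.63 rect [199, 188, 235, 218] zlo/hi [0.012 0.073] topmean [0.5879 0.2344] minrect [array([587.7, 235.5]), array([49.3, 60.1]), np.float64(13.0)] 566
red_pad 0 0.63 rect [446, 212, 489, 250] zlo/hi [0.005 0.013] topmean [ 0.5535 -0.3371] minrect [array([ 554.1, -336.7]), array([86.1, 85.7]), np.float64(84.7)] 1193
red_pad 1 0.39 rect [402, 243, 442, 286] zlo/hi [0.005 0.013] topmean [ 0.4676 -0.2309] minrect [array([ 467.2, -2
[... 1838 characters left out ...]
1, 61.6]), np.float64(11.1)] 612
red_pad 0 0.92 rect [398, 197, 441, 222] zlo/hi [0.006 0.013] topmean [ 0.5484 -0.3341] minrect [array([ 501.8, -208.7]), array([100.7, 390.3]), np.float64(20.7)] 556
blue_pad 0 0.65 rect [370, 205, 413, 231] zlo/hi [0.007 0.012] topmean [ 0.5587 -0.2383] minrect [array([ 561.5, -239.5]), array([85.7, 86.3]), np.float64(84.0)] 627
yellow_pad 0 0.96 rect [396, 224, 444, 251] zlo/hi [0.008 0.012] topmean [ 0.4633 -0.2275] minrect [array([ 465.6, -230.3]), array([85.7, 86.3]), np.float64(82.2)] 733
green_pad 0 0.61 rect [421, 215, 471, 239] zlo/hi [0.005 0.012] topmean [ 0.4541 -0.3246] minrect [array([ 456.7, -327.5]), array([87.9, 87.2]), np.float64(84.1)] 696
```

The scene view shows the bearing at (207,362), coupling at (315,288), brass fitting at (269,258) and green-dot carton at (142,298). The tray is at (420,222) with the sealer in front of it. In the top view the same parts sit at (174,270), (280,264), (278,205) and (158,203), and the tray is at (445,247). The two views agree to 1–2 mm. Next I'll measure how high the sealer stands and work out the first move.

```bash
cat >> h.py <<'E'
def go(x,y,z,th):
    """shift (mm) and turn (deg) in tool axes from present pose to TCP x,y,z with finger line at th deg"""
    s=env.observe();M=R.from_quat(s["orientation"]).as_matrix()
    t=np.radians(th);D=np.array([[-np.sin(t),np.cos(t),0],[np.cos(t),np.sin(t),0],[0,0,-1]])
    G=D.T.copy(); G=np.column_stack([[-np.sin(t),np.cos(t),0],[np.cos(t),np.sin(t),0],[0,0,-1]])
    if np.dot(G[:,1],M[:,1])<0: G[:,:2]*=-1
    print("t",round(s["t"],2),"tcp",s["tcp_pos"].round(4),"go",(M.T@(np.array([x,y,z])-s["tcp_pos"])*1000).round(1),"rot",np.degrees(R.from_matrix(M.T@G).as_rotvec()).round(2),"gap",round(s["finger_gap"],4),"q",s["joint_positions"].round(2))
E
sed -i 's/;D=np.array.*$//; s/^    G=D.T.copy(); /    /' h.py
python3 - <<'E'
from h import *
for n in("top","scene"):
    W=cloud(optics.read_camera(n)).reshape(-1,3)
    b=(W[:,0]>.25)&(W[:,0]<.85)&(W[:,1]>-.45)&(W[:,1]<.06)
    for z0 in(.06,.1,.14,.18,.215):
        P=W[b&(W[:,2]>z0)&(W[:,2]<.3)]
        if len(P):print(n,z0,len(P),P.min(0).round(3),P.max(0).round(3))
go(.4395,.332,.15,0)
E
```

```text
top 0.06 2437 [ 0.388 -0.086  0.06 ] [ 0.747 -0.031  0.212]
top 0.1 2061 [ 0.388 -0.065  0.1  ] [ 0.704 -0.031  0.212]
top 0.14 1299 [ 0.388 -0.062  0.14 ] [ 0.572 -0.031  0.212]
top 0.18 586 [ 0.388 -0.062  0.18 ] [ 0.461 -0.031  0.212]
scene 0.06 2507 [ 0.385 -0.088  0.06 ] [ 0.747 -0.03   0.211]
scene 0.1 1653 [ 0.385 -0.066  0.1  ] [ 0.696 -0.03   0.211]
scene 0.14 997 [ 0.385 -0.064  0.14 ] [ 0.567 -0.03   0.211]
scene 0.18 442 [ 0.385 -0.064  0.18 ] [ 0.456 -0.03   0.211]
t 1.3 tcp [0.2067 0.5366 0.2387] go [-290.7 -107.2   88.7] rot [ 0.   -0.   68.93] gap 0.088 q [ 1.    0.18  1.61 -0.    1.35 -0.21]
```

```bash
python3 -m handwheel '{"targets":[{"hand":-1,"xyz":[-58,-21,0],"rot":[0,0,10]},{"hand":-1,"xyz":[-116,-43,0],"rot":[0,0,20]},{"hand":-1,"xyz":[-174,-64,20],"rot":[0,0,30]},{"hand":-1,"xyz":[-232,-86,40],"rot":[0,0,40]},{"hand":-1,"xyz":[-291,-107,60],"rot":[0,0,50]}]}' 40
python3 -m handwheel '{"targets":[{"hand":-1,"xyz":[0,0,20],"rot":[0,0,10]},{"hand":-1,"xyz":[0,0,29],"rot":[0,0,18.9]},{"hand":-1,"xyz":[0,0,29],"rot":[0,0,18.9]}]}'
python3 - <<'E'
from h import *
s=env.observe();p=optics.read_camera("wrist");cv2.imwrite("pics/w1.png",p["pixels"])
print({k:p[k] for k in p if k not in("pixels","depth")})
look(p,["bearing"],s)
go(.4395,.332,.004,0)
E
```

```text
t: 1.92
tcp_pos: [0.4352, 0.3359, 0.181]
orientation: [0.584, 0.812, 0.0, 0.0]
ft_force: [0.2, 1.2, 0.4]
finger_gap: 0.0878
finger_force: 0.0
t: 2.3
tcp_pos: [0.4335, 0.3367, 0.1514]
orientation: [0.707, 0.708, -0.001, -0.0]
ft_force: [0.2, -0.1, -0.3]
finger_gap: 0.0884
finger_force: 0.0
{'fx': 334.278164608287, 'fy': 334.278164608287, 'cx': 318.66614577797645, 'cy': 242.08231472456444, 'hand_eye': array([[ 1.69287972e-03,  9.58534076e-01,  2.84972909e-01,
         7.37443238e-02],
       [ 9.99998193e-01, -1.37604994e-03, -1.31200507e-03,
         1.33326094e-03],
       [-8.65464614e-04,  2.84974615e-01, -9.58534673e-01,
        -1.44968931e-01],
       [ 0.00000000e+00,  0.00000000e+00,  0.00000000e+00,
         1.00000000e+00]]), 'shot': 7}
bearing 0 0.91 rect [304, 211, 349, 259] zlo/hi [0.004 0.015] topmean [0.4408 0.3334] minrect [array([440.5, 332.9]), array([38.6, 39.7]), np.float64(2.0)] 1375
t 2.4 tcp [0.434  0.3374 0.1527] go [ -5.5   5.4 148.7] rot [ 0.03 -0.01  0.22] gap 0.0878 q [ 0.44  0.22  1.75 -0.    1.17  0.44]
```

View pics/w1.png

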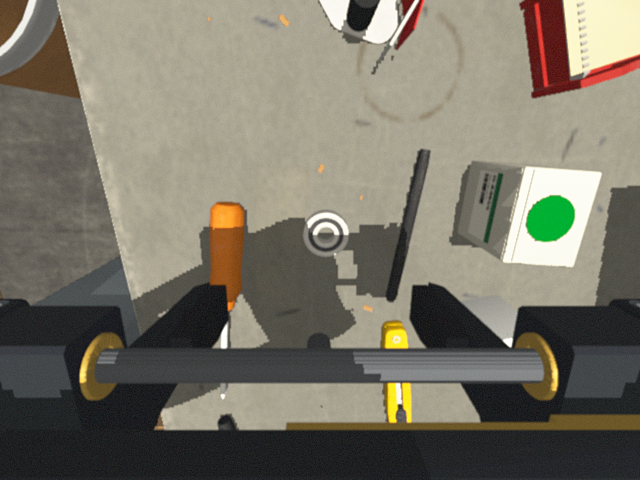

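The wrist view shows the bearing free at (326,233). The screwdriver is at (228,250) and the pen at (408,220), both just outside the finger paths. I'll narrow the opening a little and go down.

```bash
python3 -m handwheel '{"targets":[{"hand":-0.4,"xyz":[-5,6,30],"rot":[0,0,0]},{"hand":-0.4,"xyz":[-5,6,70],"rot":[0,0,0]},{"hand":-0.4,"xyz":[-5,6,105],"rot":[0,0,0]},{"hand":-0.4,"xyz":[-5,6,130],"rot":[0,0,0]},{"hand":-0.4,"xyz":[-5,6,130],"rot":[0,0,0]}]}'
python3 - <<'E'
from h import *
s=env.observe();p=optics.read_camera("wrist");look(p,["bearing"],s);cv2.imwrite("pics/w2.png",p["pixels"])
go(.4402,.3325,.003,0)
E
```

```text
t: 3.02
tcp_pos: [0.4385, 0.332, 0.0211]
orientation: [0.706, 0.708, -0.002, -0.001]
ft_force: [-1.1, -0.5, 0.6]
finger_gap: 0.0617
finger_force: 0.0
bearing 0 0.56 rect [281, 253, 362, 330] zlo/hi [0.002 0.015] topmean [0.4408 0.3342] minrect [array([440.7, 333.3]), array([38.7, 39.5]), np.float64(8.9)] 4141
t 3.12 tcp [0.4405 0.3328 0.0234] go [-0.3 -0.4 20.4] rot [ 0.08 -0.04  0.12] gap 0.0617 q [ 0.43  0.42  1.79 -0.    0.92  0.43]
```

```bash
python3 -m handwheel '{"targets":[{"hand":-0.4,"xyz":[0.5,0.5,10],"rot":[0,0,0]},{"hand":-0.4,"xyz":[0.5,0.5,19],"rot":[0,0,0]},{"hand":1,"xyz":[0.5,0.5,19],"rot":[0,0,0]},{"hand":1,"xyz":[0.5,0.5,19],"rot":[0,0,0]},{"hand":1,"xyz":[0.5,0.5,19],"rot":[0,0,0]}]}' 40
python3 -m handwheel '{"targets":[{"hand":1,"xyz":[0,0,0],"rot":[0,0,0]},{"hand":1,"xyz":[0,0,0],"rot":[0,0,0]}]}'
```

```text
t: 3.75
tcp_pos: [0.4405, 0.3328, 0.0034]
orientation: [0.707, 0.707, 0.0, 0.0]
ft_force: [0.6, -0.1, 0.2]
finger_gap: 0.0382
finger_force: 40.0
t: 4.0
tcp_pos: [0.4405, 0.3328, 0.0034]
orientation: [0.707, 0.707, 0.0, 0.0]
ft_force: [-0.5, -0.1, -0.6]
finger_gap: 0.0382
finger_force: 40.0
```

```bash
python3 -m handwheel '{"targets":[{"hand":1,"xyz":[0,0,-45],"rot":[0,0,0]},{"hand":1,"xyz":[-15,3,-100],"rot":[0,0,0]},{"hand":1,"xyz":[-45,10,-150],"rot":[0,0,0]},{"hand":1,"xyz":[-85,18,-195],"rot":[0,0,0]},{"hand":1,"xyz":[-130,26,-230],"rot":[0,0,0]}]}'
python3 -m handwheel '{"targets":[{"hand":1,"xyz":[-50,10,-20],"rot":[0,0,0]},{"hand":1,"xyz":[-105,20,-30],"rot":[0,0,0]},{"hand":1,"xyz":[-162,30,-30],"rot":[0,0,0]},{"hand":1,"xyz":[-222,40,-30],"rot":[0,0,0]},{"hand":1,"xyz":[-282,50,-30],"rot":[0,0,0]}]}'
python3 -m handwheel '{"targets":[{"hand":1,"xyz":[-60,10,0],"rot":[0,0,0]},{"hand":1,"xyz":[-120,20,10],"rot":[0,0,1.5]},{"hand":1,"xyz":[-175,29,30],"rot":[0,0,3]},{"hand":1,"xyz":[-225,36,60],"rot":[0,0,5.6]},{"hand":1,"xyz":[-250,38,100],"rot":[0,0,5.6]}]}'
python3 - <<'E'
from h import *
go(.5541,-.3367,.06,-5.6)
E
```

```text
t: 4.62
tcp_pos: [0.4668, 0.2019, 0.2356]
orientation: [0.707, 0.708, 0.001, 0.001]
ft_force: [1.6, 0.2, -0.3]
finger_gap: 0.0379
finger_force: 40.0
t: 5.25
tcp_pos: [0.5165, -0.0811, 0.2634]
orientation: [0.707, 0.707, 0.0, 0.0]
ft_force: [0.9, 0.2, -1.5]
finger_gap: 0.0382
finger_force: 40.0
t: 5.88
tcp_pos: [0.555, -0.3326, 0.1631]
orientation: [0.742, 0.671, 0.0, 0.001]
ft_force: [0.6, -0.4, -1.6]
finger_gap: 0.038
finger_force: 40.0
t 5.88 tcp [ 0.555  -0.3326  0.1631] go [ -4.   -0.7 103.1] rot [ 0.12  0.11 -0.13] gap 0.038 q [-0.72  0.41  1.48 -0.    1.25 -0.62]
```

```bash
python3 - <<'E'
from h import *
s=env.observe();p=optics.read_camera("wrist");cv2.imwrite("pics/w3.png",p["pixels"])
look(p,["red_pad","blue_pad","green_pad","yellow_pad","bearing"],s)
p=optics.read_camera("top");look(p,["bearing"])
E
```

```text
red_pad 0 0.83 rect [268, 184, 363, 278] zlo/hi [0.008 0.01 ] topmean [ 0.5555 -0.3329] minrect [array([ 554.9, -337.9]), array([85.8, 86.1]), np.float64(84.4)] 7607
blue_pad 0 0.82 rect [261, 64, 370, 171] zlo/hi [0.007 0.01 ] topmean [ 0.5645 -0.2395] minrect [array([ 564.9, -241. ]), array([87.2, 87.2]), np.float64(84.4)] 10972
green_pad 0 0.8 rect [158, 185, 261, 277] zlo/hi [0.007 0.01 ] topmean [ 0.4594 -0.3264] minrect [array([ 457.8, -328.2]), array([85.7, 88. ]), np.float64(84.5)] 8318
yellow_pad 0 0.76 rect [145, 64, 259, 173] zlo/hi [0.007 0.01 ] topmean [ 0.4689 -0.2304] minrect [array([ 467.3, -232.2]), array([87.1, 87.8]), np.float64(84.8)] 11056
bearing 0 0.76 rect [274, 265, 363, 348] zlo/hi [0.161 0.174] topmean [ 0.5566 -0.3306] minrect [array([ 556.2, -332.2]), array([40.2, 39.5]), np.float64(33.6)] 4980
```

View pics/w3.png

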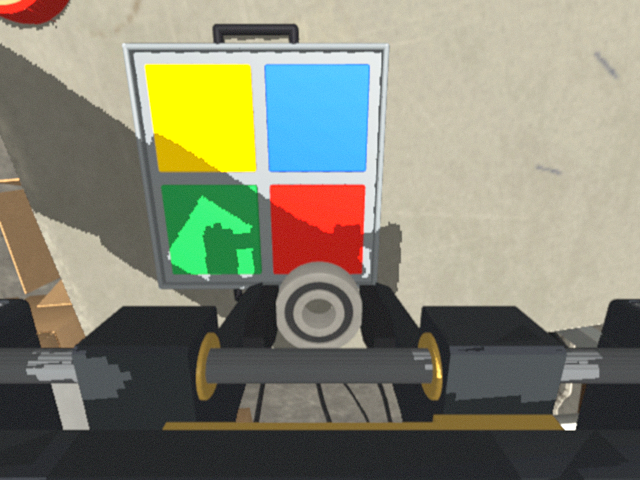

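The view shows the bearing held level at (320,310) above the red pad, and all four pads clear, with the blue at (317,117) and the yellow at (200,117). I'll lower it now.

```bash
python3 -m handwheel '{"targets":[{"hand":1,"xyz":[-4.6,-1,45],"rot":[0,0,0]},{"hand":1,"xyz":[-4.6,-1,90],"rot":[0,0,0]},{"hand":1,"xyz":[-4.6,-1,120],"rot":[0,0,0]},{"hand":1,"xyz":[-4.6,-1,138],"rot":[0,0,0]},{"hand":1,"xyz":[-4.6,-1,144],"rot":[0,0,0]}]}'
python3 -m handwheel '{"targets":[{"hand":1,"xyz":[0,0,0],"rot":[0,0,0]}]}'
python3 - <<'E'
from h import *
go(.5543,-.3373,.0135,-5.6)
E
```

```text
t: 6.9
tcp_pos: [0.5536, -0.3333, 0.0194]
orientation: [0.74, 0.672, 0.0, 0.0]
ft_force: [0.0, 0.2, -0.7]
finger_gap: 0.0381
finger_force: 40.0
t: 7.02
tcp_pos: [0.5539, -0.334, 0.0203]
orientation: [0.741, 0.672, 0.0, 0.001]
ft_force: [0.1, 0.6, -0.8]
finger_gap: 0.0384
finger_force: 40.0
t 7.03 tcp [ 0.5539 -0.334   0.0203] go [-3.2  0.7  6.8] rot [0.07 0.05 0.05] gap 0.0384 q [-0.73  0.59  1.54 -0.    1.01 -0.63]
```

```bash
python3 -m handwheel '{"targets":[{"hand":1,"xyz":[-3.2,0.7,3],"rot":[0,0,0]},{"hand":1,"xyz":[-3.2,0.7,6],"rot":[0,0,0]},{"hand":1,"xyz":[-3.2,0.7,6],"rot":[0,0,0]}]}'
python3 -m handwheel '{"targets":[{"hand":0,"xyz":[0,0,0],"rot":[0,0,0]},{"hand":-0.5,"xyz":[0,0,0],"rot":[0,0,0]},{"hand":-0.5,"xyz":[0,0,0],"rot":[0,0,0]},{"hand":-0.5,"xyz":[0,0,-40],"rot":[0,0,0]},{"hand":-0.5,"xyz":[0,0,-95],"rot":[0,0,0]}]}'
python3 - <<'E'
from h import *
s=env.observe();p=optics.read_camera("wrist");look(p,["bearing","red_pad"],s)
go(.460,.0907,.27,0)
E
```

```text
t: 7.4
tcp_pos: [0.5537, -0.3372, 0.0134]
orientation: [0.741, 0.672, 0.0, 0.0]
ft_force: [0.6, 0.2, -0.4]
finger_gap: 0.0381
finger_force: 40.0
t: 8.02
tcp_pos: [0.5524, -0.3359, 0.1073]
orientation: [0.741, 0.672, -0.0, -0.002]
ft_force: [-0.0, -1.5, 0.3]
finger_gap: 0.0658
finger_force: 0.0
bearing 0 0.6 rect [295, 226, 351, 280] zlo/hi [0.012 0.025] topmean [ 0.5554 -0.3361] minrect [array([ 555.3, -336.6]), array([39.3, 38.8]), np.float64(89.3)] 2004
red_pad 0 0.82 rect [261, 189, 381, 301] zlo/hi [0.008 0.01 ] topmean [ 0.5553 -0.3337] minrect [array([ 555. , -337.7]), array([86.2, 86.4]), np.float64(84.3)] 9591
t 8.18 tcp [ 0.5558 -0.3388  0.1125] go [ 417.4 -136.  -160.3] rot [ 0.35  0.28 -5.57] gap 0.066 q [-0.73  0.47  1.51  0.    1.16 -0.63]
```

Bearing sits within 1 mm of the pad centre. Now the coupling, with the turn kept at -5.6°.

```bash
python3 -m handwheel '{"targets":[{"hand":-1,"xyz":[10,0,-58],"rot":[0,0,0]},{"hand":-1,"xyz":[45,-5,-105],"rot":[0,0,0]},{"hand":-1,"xyz":[95,-15,-140],"rot":[0,0,0]},{"hand":-1,"xyz":[150,-30,-160],"rot":[0,0,0]},{"hand":-1,"xyz":[208,-50,-160],"rot":[0,0,0]}]}'
python3 -m handwheel '{"targets":[{"hand":-1,"xyz":[56,-20,0],"rot":[0,0,0]},{"hand":-1,"xyz":[112,-40,0],"rot":[0,0,0]},{"hand":-1,"xyz":[165,-65,10],"rot":[0,0,0]},{"hand":-1,"xyz":[205,-85,50],"rot":[0,0,0]},{"hand":-1,"xyz":[209,-87,110],"rot":[0,0,0]}]}'
python3 - <<'E'
from h import *
s=env.observe();p=optics.read_camera("wrist");look(p,["coupling"],s);cv2.imwrite("pics/w4.png",p["pixels"])
go(.460,.0907,.021,-5.6)
E
```

```text
t: 8.8
tcp_pos: [0.5242, -0.1238, 0.2691]
orientation: [0.741, 0.672, 0.0, 0.001]
ft_force: [0.3, 0.3, -0.2]
finger_gap: 0.088
finger_force: 0.0
t: 9.43
tcp_pos: [0.4574, 0.0939, 0.1577]
orientation: [0.739, 0.673, 0.001, 0.001]
ft_force: [0.5, 0.0, 0.1]
finger_gap: 0.0882
finger_force: 0.0
coupling 0 0.66 rect [291, 202, 348, 270] zlo/hi [0.    0.048] topmean [0.461  0.0914] minrect [array([461.1,  90.7]), array([47.7, 46.9]), np.float64(82.2)] 2317
t 9.53 tcp [0.4517 0.0926 0.1517] go [ -1.   10.2 130.6] rot [-0.79  0.04  0.14] gap 0.0879 q [-0.06  0.04  1.96 -0.    1.16  0.04]
```

View pics/w4.png

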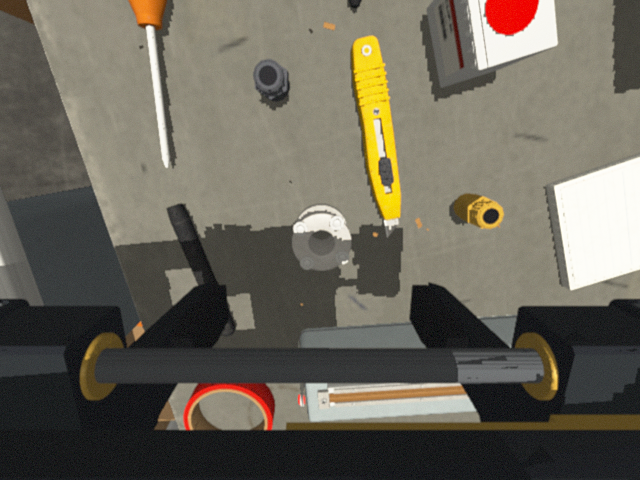

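The coupling is at (322,238), with the knife tip close by at (392,225), so I'll narrow the opening before going down.

```bash
python3 -m handwheel '{"targets":[{"hand":-0.6,"xyz":[-1,4,30],"rot":[0,0,0]},{"hand":-0.6,"xyz":[-1,4,60],"rot":[0,0,0]},{"hand":-0.6,"xyz":[-1,4,75],"rot":[0,0,0]},{"hand":-0.6,"xyz":[-1,4,75],"rot":[0,0,0]}]}'
python3 - <<'E'
from h import *
s=env.observe();p=optics.read_camera("wrist");look(p,["coupling"],s)
go(.4605,.0908,.021,-5.6)
E
```

```text
t: 10.02
tcp_pos: [0.4615, 0.0896, 0.0832]
orientation: [0.741, 0.672, -0.001, -0.001]
ft_force: [-0.4, 0.1, 0.0]
finger_gap: 0.0704
finger_force: 0.0
coupling 0 0.66 rect [274, 215, 357, 310] zlo/hi [0.002 0.048] topmean [0.461  0.0917] minrect [array([461.1,  90.9]), array([47.7, 47.2]), np.float64(82.9)] 4271
t 10.12 tcp [0.4626 0.0897 0.0844] go [ 0.9 -2.3 63.4] rot [ 0.08 -0.    0.  ] gap 0.0709 q [-0.06  0.16  1.98  0.    1.    0.04]
```

```bash
python3 -m handwheel '{"targets":[{"hand":-0.6,"xyz":[1,-1.5,25],"rot":[0,0,0]},{"hand":-0.6,"xyz":[1,-1.5,50],"rot":[0,0,0]},{"hand":-0.6,"xyz":[1,-1.5,62.5],"rot":[0,0,0]},{"hand":-0.6,"xyz":[1,-1.5,62.5],"rot":[0,0,0]},{"hand":0,"xyz":[1,-1.5,62.5],"rot":[0,0,0]}]}'
python3 -m handwheel '{"targets":[{"hand":1,"xyz":[0,0,0],"rot":[0,0,0]},{"hand":1,"xyz":[0,0,0],"rot":[0,0,0]},{"hand":1,"xyz":[0,0,0],"rot":[0,0,0]}]}' 50
```

```text
t: 10.75
tcp_pos: [0.4612, 0.0911, 0.0218]
orientation: [0.741, 0.672, 0.001, 0.001]
ft_force: [0.6, -0.1, 0.4]
finger_gap: 0.0625
finger_force: 0.0
t: 11.12
tcp_pos: [0.4605, 0.0912, 0.0214]
orientation: [0.741, 0.672, 0.0, 0.0]
ft_force: [-1.4, -0.0, 6.2]
finger_gap: 0.043
finger_force: 49.0
```

```bash
python3 -m handwheel '{"targets":[{"hand":1,"xyz":[0,0,0],"rot":[0,0,0]}]}'
python3 - <<'E'
from h import *
s=env.observe();p=optics.read_camera("wrist");look(p,["coupling"],s);cv2.imwrite("pics/w5.png",p["pixels"][180:420,180:480])
E
```

```text
t: 11.25
tcp_pos: [0.4605, 0.0912, 0.0214]
orientation: [0.741, 0.672, 0.0, 0.0]
ft_force: [-1.8, 0.1, 6.0]
finger_gap: 0.0431
finger_force: 49.0
coupling 0 0.6 rect [259, 247, 376, 351] zlo/hi [0.004 0.048] topmean [0.4624 0.1004] minrect [array([462.6,  99.4]), array([36.1, 45.6]), np.float64(85.1)] 5579
```

View pics/w5.png

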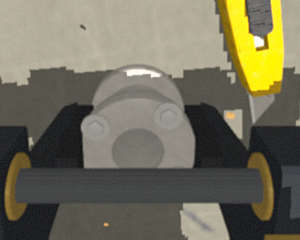

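```bash
python3 -m handwheel '{"targets":[{"hand":1,"xyz":[0,0,-5],"rot":[0,0,0]},{"hand":1,"xyz":[0,0,-15],"rot":[0,0,0]},{"hand":1,"xyz":[0,0,-30],"rot":[0,0,0]},{"hand":1,"xyz":[0,0,-30],"rot":[0,0,0]}]}' 60
python3 - <<'E'
from h import *
s=env.observe();p=optics.read_camera("scene");cv2.imwrite("pics/s5.png",cv2.resize(p["pixels"][200:340,220:400],None,fx=4,fy=4))
look(p,["coupling"])
E
```

```text
t: 11.85
tcp_pos: [0.4616, 0.0911, 0.0525]
orientation: [0.741, 0.672, 0.001, 0.001]
ft_force: [-0.2, 0.1, -3.0]
finger_gap: 0.0432
finger_force: 59.1
coupling 0 0.82 rect [302, 260, 327, 294] zlo/hi [0.034 0.08 ] topmean [0.4605 0.1048] minrect [array([462.8, 103.4]), array([21.5, 43.3]), np.float64(71.6)] 136
```

View pics/s5.png

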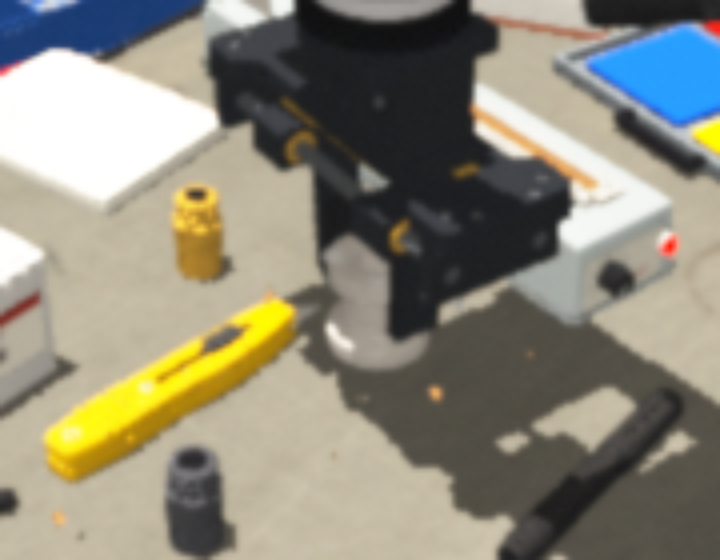

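Coupling is held upright at about (375,290) in the crop and clear of the knife. Carrying it over the sealer.

```bash
python3 -m handwheel '{"targets":[{"hand":1,"xyz":[0,5,-45],"rot":[0,0,0]},{"hand":1,"xyz":[0,15,-100],"rot":[0,0,0]},{"hand":1,"xyz":[-5,30,-155],"rot":[0,0,0]},{"hand":1,"xyz":[-20,50,-205],"rot":[0,0,0]},{"hand":1,"xyz":[-60,70,-232],"rot":[0,0,0]}]}'
python3 -m handwheel '{"targets":[{"hand":1,"xyz":[-55,20,0],"rot":[0,0,0]},{"hand":1,"xyz":[-115,35,0],"rot":[0,0,0]},{"hand":1,"xyz":[-175,50,0],"rot":[0,0,0]},{"hand":1,"xyz":[-225,60,20],"rot":[0,0,0]},{"hand":1,"xyz":[-255,65,60],"rot":[0,0,0]}]}'
python3 -m handwheel '{"targets":[{"hand":1,"xyz":[-5,0,45],"rot":[0,0,0]},{"hand":1,"xyz":[-5,0,90],"rot":[0,0,0]},{"hand":1,"xyz":[-5,0,110],"rot":[0,0,0]},{"hand":1,"xyz":[-5,0,110],"rot":[0,0,0]}]}'
python3 - <<'E'
from h import *
s=env.observe();p=optics.read_camera("wrist");look(p,["coupling","blue_pad"],s)
go(.5637,-.2405,.0315,-5.6)
E
```

```text
t: 12.58
tcp_pos: [0.5253, 0.025, 0.2856]
orientation: [0.74, 0.673, 0.001, 0.001]
ft_force: [0.2, 0.0, -3.2]
finger_gap: 0.0426
finger_force: 59.1
t: 13.2
tcp_pos: [0.5647, -0.2389, 0.2231]
orientation: [0.741, 0.671, 0.0, 0.002]
ft_force: [1.4, 0.2, -2.7]
finger_gap: 0.0427
finger_force: 59.1
t: 13.7
tcp_pos: [0.5626, -0.2397, 0.1112]
orientation: [0.741, 0.672, -0.0, -0.002]
ft_force: [0.0, -0.8, -2.9]
finger_gap: 0.0429
finger_force: 59.1
t 13.85 tcp [ 0.5649 -0.2411  0.115 ] go [ 0.7 -1.5 83.5] rot [0.18 0.1  0.05] gap 0.0425 q [-0.6   0.4   1.6  -0.    1.14 -0.5 ]
```

```bash
python3 -m handwheel '{"targets":[{"hand":1,"xyz":[0.5,0,30],"rot":[0,0,0]},{"hand":1,"xyz":[0.5,0,55],"rot":[0,0,0]},{"hand":1,"xyz":[0.5,0,70],"rot":[0,0,0]},{"hand":1,"xyz":[0.5,0,76],"rot":[0,0,0]},{"hand":1,"xyz":[0.5,0,76],"rot":[0,0,0]}]}'
python3 - <<'E'
from h import *
go(.5637,-.2405,.0315,-5.6)
s=env.observe();p=optics.read_camera("scene");look(p,["coupling"]);p=optics.read_camera("top");look(p,["coupling"])
go(.5637,-.2405,.0315,-5.6)
E
```

```text
t: 14.48
tcp_pos: [0.564, -0.2402, 0.0374]
orientation: [0.741, 0.672, 0.0, 0.0]
ft_force: [-0.0, 0.1, -2.3]
finger_gap: 0.0428
finger_force: 59.1
t 14.47 tcp [ 0.564  -0.2402  0.0374] go [-0.3 -0.3  5.9] rot [0.05 0.03 0.03] gap 0.0428 q [-0.6   0.51  1.63 -0.    1.   -0.5 ]
coupling 0 0.49 rect [365, 209, 387, 231] zlo/hi [0.006 0.013] topmean [ 0.5753 -0.2083] minrect [array([406.7, -28.5]), array([ 43.9, 584.3]), np.float64(44.0)] 180
coupling 0 0.62 rect [139, 191, 181, 220] zlo/hi [0.003 0.083] topmean [0.5877 0.361 ] minrect [array([587.6, 361.6]), array([66.5, 50.3]), np.float64(87.0)] 642
t 14.68 tcp [ 0.5642 -0.2404  0.0378] go [-0.2 -0.5  6.3] rot [0.09 0.05 0.03] gap 0.0429 q [-0.6   0.51  1.63  0.    1.   -0.5 ]
```

```bash
python3 -m handwheel '{"targets":[{"hand":1,"xyz":[0,-0.5,3],"rot":[0,0,0]},{"hand":1,"xyz":[0,-0.5,6],"rot":[0,0,0]},{"hand":1,"xyz":[0,-0.5,6],"rot":[0,0,0]}]}'
python3 -m handwheel '{"targets":[{"hand":0,"xyz":[0,0,0],"rot":[0,0,0]},{"hand":-0.6,"xyz":[0,0,0],"rot":[0,0,0]},{"hand":-0.6,"xyz":[0,0,0],"rot":[0,0,0]},{"hand":-0.6,"xyz":[0,0,-30],"rot":[0,0,0]},{"hand":-0.6,"xyz":[0,0,-85],"rot":[0,0,0]}]}'
python3 - <<'E'
from h import *
s=env.observe();p=optics.read_camera("wrist");look(p,["coupling","blue_pad","bearing"],s)
go(.594,.0998,.27,-5.6)
E
```

```text
t: 15.05
tcp_pos: [0.5632, -0.2401, 0.0315]
orientation: [0.741, 0.672, -0.0, 0.0]
ft_force: [-3.3, 1.3, 4.5]
finger_gap: 0.0427
finger_force: 58.9
t: 15.68
tcp_pos: [0.5614, -0.2389, 0.1139]
orientation: [0.741, 0.672, -0.001, -0.003]
ft_force: [1.0, 0.1, 0.8]
finger_gap: 0.0702
finger_force: 0.0
coupling 0 0.61 rect [282, 212, 356, 298] zlo/hi [0.015 0.058] topmean [ 0.5638 -0.2394] minrect [array([ 563.7, -240.4]), array([47.5, 47.5]), np.float64(79.4)] 3483
blue_pad 0 0.7 rect [264, 190, 379, 297] zlo/hi [0.007 0.01 ] topmean [ 0.5664 -0.2295] minrect [array([ 564.5, -241. ]), array([85.8, 86. ]), np.float64(84.4)] 6718
blue_pad 1 0.34 rect [268, 304, 372, 394] zlo/hi [0.006 0.01 ] topmean [ 0.5567 -0.3223] minrect [array([ 554.9, -339.2]), array([90.2, 85.8]), np.float64(84.3)] 4540
bearing 0 0.92 rect [300, 334, 344, 347] zlo/hi [0.009 0.025] topmean [ 0.5568 -0.3203] minrect [array([ 556. , -321.2]), array([ 8.7, 32.1]), np.float64(86.3)] 293
t 15.88 tcp [ 0.564  -0.2405  0.117 ] go [ 341.4   -2.7 -153.5] rot [0.16 0.09 0.03] gap 0.0706 q [-0.6   0.39  1.6   0.    1.14 -0.5 ]
```

```bash
python3 -m handwheel '{"targets":[{"hand":-1,"xyz":[5,0,-58],"rot":[0,0,0]},{"hand":-1,"xyz":[40,0,-105],"rot":[0,0,0]},{"hand":-1,"xyz":[90,0,-130],"rot":[0,0,0]},{"hand":-1,"xyz":[150,0,-135],"rot":[0,0,0]},{"hand":-1,"xyz":[210,0,-135],"rot":[0,0,0]}]}'
python3 -m handwheel '{"targets":[{"hand":-1,"xyz":[60,-1,0],"rot":[0,0,0]},{"hand":-1,"xyz":[110,-2,30],"rot":[0,0,0]},{"hand":-0.5,"xyz":[131,-3,80],"rot":[0,0,0]},{"hand":-0.5,"xyz":[131,-3,120],"rot":[0,0,0]},{"hand":-0.5,"xyz":[131,-3,120],"rot":[0,0,0]}]}'
python3 - <<'E'
from h import *
s=env.observe();p=optics.read_camera("wrist");look(p,["brass_fitting"],s);cv2.imwrite("pics/w6.png",p["pixels"])
go(.594,.0998,.006,-5.6)
E
```

```text
t: 16.5
tcp_pos: [0.5831, -0.0293, 0.2497]
orientation: [0.741, 0.672, -0.0, -0.0]
ft_force: [-0.6, -0.7, -0.7]
finger_gap: 0.0882
finger_force: 0.0
t: 17.12
tcp_pos: [0.5892, 0.1002, 0.1253]
orientation: [0.74, 0.672, -0.004, -0.004]
ft_force: [1.2, -1.1, -0.4]
finger_gap: 0.0659
finger_force: 0.0
brass_fitting 0 0.63 rect [308, 222, 344, 266] zlo/hi [0.005 0.046] topmean [0.5956 0.1005] minrect [array([595.6,  99.9]), array([20.6, 20.8]), np.float64(87.1)] 687
t 17.23 tcp [0.5931 0.0996 0.1305] go [  0.3   1.  124.5] rot [-0.07  0.01  0.01] gap 0.0661 q [-0.03  0.35  1.63 -0.    1.16  0.07]
```

View pics/w6.png

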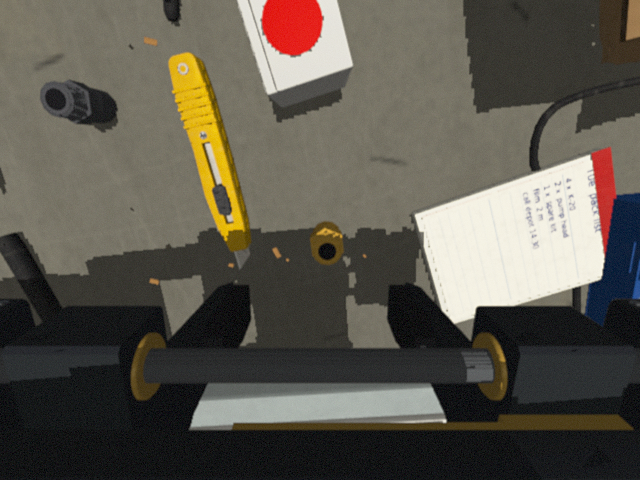

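The fitting stands free at (327,245), with the knife tip at (240,265) outside the finger path. I'll go down and grip.

```bash
python3 -m handwheel '{"targets":[{"hand":-0.5,"xyz":[0,1.5,40],"rot":[0,0,0]},{"hand":-0.5,"xyz":[0,1.5,80],"rot":[0,0,0]},{"hand":-0.5,"xyz":[0,1.5,110],"rot":[0,0,0]},{"hand":-0.5,"xyz":[0,1.5,120],"rot":[0,0,0]},{"hand":-0.5,"xyz":[0,1.5,120],"rot":[0,0,0]}]}' 40
python3 - <<'E'
from h import *
go(.5945,.0998,.006,-5.6)
E
```

```text
t: 17.85
tcp_pos: [0.5957, 0.0993, 0.0119]
orientation: [0.741, 0.672, 0.001, 0.001]
ft_force: [-0.3, 0.1, -0.1]
finger_gap: 0.0659
finger_force: 0.0
t 17.85 tcp [0.5957 0.0993 0.0119] go [ 0.4 -1.3  5.9] rot [ 0.09 -0.01 -0.  ] gap 0.0659 q [-0.03  0.53  1.66 -0.    0.95  0.07]
```

```bash
python3 -m handwheel '{"targets":[{"hand":-0.5,"xyz":[0.4,-0.5,5],"rot":[0,0,0]},{"hand":0.2,"xyz":[0.4,-0.5,5],"rot":[0,0,0]},{"hand":1,"xyz":[0.4,-0.5,5],"rot":[0,0,0]},{"hand":1,"xyz":[0.4,-0.5,5],"rot":[0,0,0]},{"hand":1,"xyz":[0.4,-0.5,5],"rot":[0,0,0]}]}' 40
python3 -m handwheel '{"targets":[{"hand":1,"xyz":[0,0,0],"rot":[0,0,0]},{"hand":1,"xyz":[0,0,-10],"rot":[0,0,0]},{"hand":1,"xyz":[0,0,-40],"rot":[0,0,0]},{"hand":1,"xyz":[0,0,-40],"rot":[0,0,0]}]}'
python3 - <<'E'
from h import *
s=env.observe();p=optics.read_camera("wrist");look(p,["brass_fitting"],s)
p=optics.read_camera("scene");look(p,["brass_fitting"])
go(.4667,-.2316,.275,-5.6)
E
```

```text
t: 18.48
tcp_pos: [0.5943, 0.1001, 0.0059]
orientation: [0.741, 0.672, 0.0, 0.0]
ft_force: [-1.1, -0.1, -0.3]
finger_gap: 0.0282
finger_force: 0.0
t: 18.98
tcp_pos: [0.5965, 0.1001, 0.0484]
orientation: [0.741, 0.672, 0.002, 0.002]
ft_force: [0.9, -0.5, -1.3]
finger_gap: 0.0256
finger_force: 40.0
brass_fitting 0 0.68 rect [286, 275, 350, 349] zlo/hi [0.043 0.088] topmean [0.5984 0.1067] minrect [array([599.3, 114.3]), array([26.1, 20.6]), np.float64(84.3)] 1211
brass_fitting 0 0.68 rect [260, 237, 269, 254] zlo/hi [0.041 0.079] topmean [0.5915 0.1085] minrect [array([592.7, 107.6]), array([ 8.1, 12.1]), np.float64(55.4)] 20
t 19.18 tcp [0.5934 0.1    0.0447] go [-342.4  -94.3 -230.1] rot [-0.1   0.01  0.03] gap 0.0254 q [-0.03  0.48  1.66 -0.    1.01  0.07]
```

```bash
python3 -m handwheel '{"targets":[{"hand":1,"xyz":[0,0,-45],"rot":[0,0,0]},{"hand":1,"xyz":[-10,0,-100],"rot":[0,0,0]},{"hand":1,"xyz":[-35,0,-150],"rot":[0,0,0]},{"hand":1,"xyz":[-75,0,-185],"rot":[0,0,0]},{"hand":1,"xyz":[-130,0,-200],"rot":[0,0,0]}]}'
python3 -m handwheel '{"targets":[{"hand":1,"xyz":[-60,0,0],"rot":[0,0,0]},{"hand":1,"xyz":[-118,-10,0],"rot":[0,0,0]},{"hand":1,"xyz":[-165,-40,10],"rot":[0,0,0]},{"hand":1,"xyz":[-200,-75,40],"rot":[0,0,0]},{"hand":1,"xyz":[-212,-94,85],"rot":[0,0,0]}]}'
python3 -m handwheel '{"targets":[{"hand":1,"xyz":[0,0,45],"rot":[0,0,0]},{"hand":1,"xyz":[0,0,85],"rot":[0,0,0]},{"hand":1,"xyz":[0,0,110],"rot":[0,0,0]},{"hand":1,"xyz":[0,0,110],"rot":[0,0,0]}]}'
python3 - <<'E'
from h import *
go(.4667,-.2316,.0165,-5.6)
E
```

```text
t: 19.8
tcp_pos: [0.5822, -0.0297, 0.2475]
orientation: [0.74, 0.673, 0.001, 0.001]
ft_force: [0.9, 0.2, -1.3]
finger_gap: 0.0257
finger_force: 40.0
t: 20.42
tcp_pos: [0.4662, -0.2334, 0.16]
orientation: [0.742, 0.671, -0.0, 0.001]
ft_force: [1.1, -0.4, -1.0]
finger_gap: 0.025
finger_force: 40.0
t: 20.92
tcp_pos: [0.4653, -0.2295, 0.0478]
orientation: [0.741, 0.672, -0.0, -0.003]
ft_force: [0.1, 0.4, -0.8]
finger_gap: 0.0255
finger_force: 40.0
t 20.93 tcp [ 0.4653 -0.2295  0.0478] go [-2.   1.8 31.3] rot [-0.31 -0.21  0.02] gap 0.0255 q [-0.69  0.32  1.87  0.    0.95 -0.59]
```

```bash
python3 -m handwheel '{"targets":[{"hand":1,"xyz":[-1,1,15],"rot":[0,0,0]},{"hand":1,"xyz":[-1,1,26],"rot":[0,0,0]},{"hand":1,"xyz":[-1,1,26],"rot":[0,0,0]},{"hand":1,"xyz":[-1,1,26],"rot":[0,0,0]}]}'
python3 - <<'E'
from h import *
go(.4667,-.2316,.0165,-5.6)
E
```

```text
t: 21.42
tcp_pos: [0.4686, -0.2325, 0.0251]
orientation: [0.741, 0.672, 0.0, 0.0]
ft_force: [0.3, -0.4, -0.0]
finger_gap: 0.0259
finger_force: 40.0
t 21.43 tcp [ 0.4686 -0.2325  0.0251] go [ 0.7 -2.   8.6] rot [0.03 0.02 0.03] gap 0.0259 q [-0.69  0.37  1.87 -0.    0.9  -0.59]
```

```bash
python3 -m handwheel '{"targets":[{"hand":1,"xyz":[0.5,-1.8,5],"rot":[0,0,0]},{"hand":1,"xyz":[0.5,-1.8,8],"rot":[0,0,0]},{"hand":1,"xyz":[0.5,-1.8,8],"rot":[0,0,0]}]}'
python3 -m handwheel '{"targets":[{"hand":1,"xyz":[0,0,0.5],"rot":[0,0,0]}]}'
```

```text
t: 21.8
tcp_pos: [0.4664, -0.2314, 0.0165]
orientation: [0.741, 0.672, -0.0, -0.0]
ft_force: [-0.2, 0.7, -2.2]
finger_gap: 0.0251
finger_force: 40.0
t: 21.92
tcp_pos: [0.4667, -0.2317, 0.0163]
orientation: [0.741, 0.672, 0.0, 0.0]
ft_force: [0.2, -0.3, -1.1]
finger_gap: 0.0255
finger_force: 40.0
```

```bash
python3 -m handwheel '{"targets":[{"hand":1,"xyz":[0,0,0.7],"rot":[0,0,0]},{"hand":1,"xyz":[0,0,0.7],"rot":[0,0,0]}]}'
python3 -m handwheel '{"targets":[{"hand":0.2,"xyz":[0,0,0],"rot":[0,0,0]},{"hand":-0.4,"xyz":[0,0,0],"rot":[0,0,0]},{"hand":-0.4,"xyz":[0,0,0],"rot":[0,0,0]},{"hand":-0.4,"xyz":[0,0,-25],"rot":[0,0,0]},{"hand":-0.4,"xyz":[0,0,-80],"rot":[0,0,0]}]}'
python3 - <<'E'
from h import *
s=env.observe();p=optics.read_camera("wrist");look(p,["brass_fitting","yellow_pad","coupling"],s)
go(.588,.362,.27,-4)
E
```

```text
t: 22.18
tcp_pos: [0.4667, -0.2317, 0.0158]
orientation: [0.741, 0.672, -0.0, 0.0]
ft_force: [-1.4, 0.7, 1.3]
finger_gap: 0.025
finger_force: 40.0
t: 22.8
tcp_pos: [0.4648, -0.2303, 0.0941]
orientation: [0.741, 0.672, -0.0, -0.003]
ft_force: [0.3, -0.0, -0.3]
finger_gap: 0.0618
finger_force: 0.0
brass_fitting 0 0.61 rect [302, 237, 342, 294] zlo/hi [0.014 0.056] topmean [ 0.4682 -0.2311] minrect [array([ 468.2, -231.9]), array([21. , 21.2]), np.float64(47.5)] 983
yellow_pad 0 0.86 rect [262, 190, 384, 308] zlo/hi [0.007 0.01 ] topmean [ 0.4683 -0.2269] minrect [array([ 467.7, -232.2]), array([88.1, 86.6]), np.float64(84.5)] 11590
coupling 0 0.65 rect [424, 218, 526, 310] zlo/hi [0.012 0.058] topmean [ 0.563  -0.2381] minrect [array([ 544.1, -234.7]), array([48.7, 89.5]), np.float64(74.1)] 4265
t 23.0 tcp [ 0.4673 -0.2322  0.0966] go [ 602.8   62.8 -174.2] rot [ 0.13  0.09 -1.57] gap 0.0617 q [-0.69  0.24  1.85 -0.    1.05 -0.59]
```

```bash
python3 -m handwheel '{"targets":[{"hand":-1,"xyz":[5,0,-58],"rot":[0,0,0]},{"hand":-1,"xyz":[15,10,-115],"rot":[0,0,0]},{"hand":-1,"xyz":[40,35,-160],"rot":[0,0,0]},{"hand":-1,"xyz":[85,60,-180],"rot":[0,0,0]},{"hand":-1,"xyz":[143,63,-180],"rot":[0,0,0]}]}'
python3 -m handwheel '{"targets":[{"hand":-1,"xyz":[62,0,0],"rot":[0,0,0]},{"hand":-1,"xyz":[124,0,0],"rot":[0,0,0]},{"hand":-1,"xyz":[186,0,0],"rot":[0,0,0]},{"hand":-1,"xyz":[248,0,0],"rot":[0,0,0]},{"hand":-1,"xyz":[310,0,0],"rot":[0,0,0]}]}'
python3 -m handwheel '{"targets":[{"hand":-1,"xyz":[60,0,0],"rot":[0,0,0]},{"hand":-1,"xyz":[115,0,20],"rot":[0,0,-1]},{"hand":-1,"xyz":[145,0,70],"rot":[0,0,-1.6]},{"hand":-1,"xyz":[150,0,105],"rot":[0,0,-1.6]},{"hand":-1,"xyz":[150,0,105],"rot":[0,0,-1.6]}]}'
python3 - <<'E'
from h import *
env.observe();optics.read_camera("top") and None
s=env.observe();p=optics.read_camera("wrist");look(p,["green_carton"],s);cv2.imwrite("pics/w7.png",p["pixels"])
go(.588,.362,.036,-4)
E
```

```text
t: 23.62
tcp_pos: [0.5448, -0.095, 0.2758]
orientation: [0.741, 0.671, 0.0, 0.001]
ft_force: [0.6, -0.1, -0.6]
finger_gap: 0.0883
finger_force: 0.0
t: 24.25
tcp_pos: [0.5726, 0.215, 0.2732]
orientation: [0.741, 0.672, -0.001, -0.001]
ft_force: [0.8, -0.4, -0.6]
finger_gap: 0.0879
finger_force: 0.0
t: 24.88
tcp_pos: [0.5844, 0.3617, 0.1641]
orientation: [0.731, 0.683, -0.005, -0.002]
ft_force: [0.8, -0.4, -0.6]
finger_gap: 0.0881
finger_force: 0.0
green_carton 0 0.63 rect [284, 186, 356, 288] zlo/hi [0.013 0.08 ] topmean [0.5885 0.3639] minrect [array([588.4, 362.3]), array([65.1, 50.4]), np.float64(86.1)] 5817
t 25.02 tcp [0.5887 0.3622 0.1716] go [ -0.3  -0.9 135.6] rot [ 0.07 -0.03 -0.01] gap 0.0882 q [ 0.38  0.49  1.34 -0.    1.31  0.45]
```

View pics/w7.png

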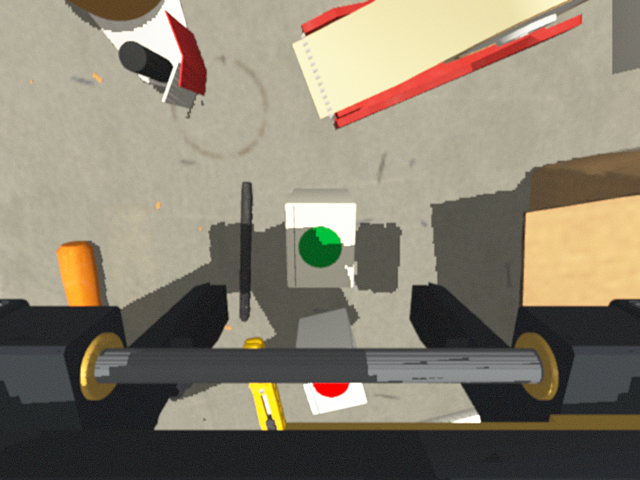

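The carton is at (320,245), square to the fingers. The box edge at column 525 is about 150 mm away and clear. Going down.

```bash
python3 -m handwheel '{"targets":[{"hand":-1,"xyz":[0,0,40],"rot":[0,0,0]},{"hand":-1,"xyz":[0,0,85],"rot":[0,0,0]},{"hand":-1,"xyz":[0,0,120],"rot":[0,0,0]},{"hand":-1,"xyz":[0,0,133],"rot":[0,0,0]},{"hand":-1,"xyz":[0,0,133],"rot":[0,0,0]}]}' 30
python3 - <<'E'
from h import *
go(.5883,.3621,.036,-4)
E
python3 -m handwheel '{"targets":[{"hand":0,"xyz":[0,0,1],"rot":[0,0,0]},{"hand":1,"xyz":[0,0,1],"rot":[0,0,0]},{"hand":1,"xyz":[0,0,1],"rot":[0,0,0]},{"hand":1,"xyz":[0,0,1],"rot":[0,0,0]},{"hand":1,"xyz":[0,0,1],"rot":[0,0,0]}]}'
python3 -m handwheel '{"targets":[{"hand":1,"xyz":[0,0,-5],"rot":[0,0,0]},{"hand":1,"xyz":[0,0,-20],"rot":[0,0,0]},{"hand":1,"xyz":[0,0,-50],"rot":[0,0,0]},{"hand":1,"xyz":[0,0,-50],"rot":[0,0,0]}]}'
python3 - <<'E'
from h import *
p=optics.read_camera("scene");look(p,["green_carton","red_carton"])
s=env.observe();p=optics.read_camera("wrist");look(p,["green_carton"],s)
go(.4576,-.3278,.27,-5.6)
E
```

```text
t: 25.65
tcp_pos: [0.5887, 0.3623, 0.0386]
orientation: [0.731, 0.682, 0.0, 0.0]
ft_force: [-0.1, -0.1, 0.4]
finger_gap: 0.0878
finger_force: 0.0
t 25.65 tcp [0.5887 0.3623 0.0386] go [-0.2 -0.4  2.6] rot [ 0.06 -0.03 -0.01] gap 0.0878 q [ 0.38  0.65  1.4  -0.    1.09  0.45]
t: 26.28
tcp_pos: [0.588, 0.3626, 0.0369]
orientation: [0.731, 0.682, 0.0, 0.0]
ft_force: [-1.3, -0.5, 2.7]
finger_gap: 0.0497
finger_force: 30.0
t: 26.78
tcp_pos: [0.5902, 0.3634, 0.0904]
orientation: [0.731, 0.682, 0.003, 0.001]
ft_force: [0.7, 0.5, -1.2]
finger_gap: 0.0498
finger_force: 30.0
green_carton 0 0.72 rect [108, 265, 167, 320] zlo/hi [0.056 0.132] topmean [0.5863 0.3931] minrect [array([590.2, 392.4]), array([ 5. , 48.8]), np.float64(86.5)] 83
red_carton 0 0.83 rect [188, 253, 232, 308] zlo/hi [0.001 0.072] topmean [0.5849 0.2371] minrect [array([587.2, 235.7]), array([51.9, 61.8]), np.float64(10.3)] 612
green_carton 0 0.76 rect [243, 218, 392, 425] zlo/hi [0.06  0.129] topmean [0.5892 0.3696] minrect [array([588.7, 363.8]), array([62.4, 50.7]), np.float64(85.9)] 16468
t 27.02 tcp [0.587 0.362 0.085] go [-697.3  -81.6 -184.1] rot [-0.12  0.06  1.62] gap 0.0499 q [0.38 0.58 1.39 0.   1.17 0.45]
```

```bash
python3 -m handwheel '{"targets":[{"hand":1,"xyz":[0,0,-45],"rot":[0,0,0]},{"hand":1,"xyz":[-15,0,-100],"rot":[0,0,0]},{"hand":1,"xyz":[-50,0,-145],"rot":[0,0,0]},{"hand":1,"xyz":[-95,0,-175],"rot":[0,0,0]},{"hand":1,"xyz":[-150,0,-190],"rot":[0,0,0]}]}'
python3 -m handwheel '{"targets":[{"hand":1,"xyz":[-60,0,0],"rot":[0,0,0]},{"hand":1,"xyz":[-120,0,0],"rot":[0,0,0]},{"hand":1,"xyz":[-180,0,0],"rot":[0,0,0]},{"hand":1,"xyz":[-240,0,0],"rot":[0,0,0]},{"hand":1,"xyz":[-300,0,0],"rot":[0,0,0]}]}'
python3 -m handwheel '{"targets":[{"hand":1,"xyz":[-58,-10,0],"rot":[0,0,0.5]},{"hand":1,"xyz":[-115,-25,0],"rot":[0,0,1]},{"hand":1,"xyz":[-170,-45,0],"rot":[0,0,1.6]},{"hand":1,"xyz":[-215,-65,10],"rot":[0,0,1.6]},{"hand":1,"xyz":[-245,-80,30],"rot":[0,0,1.6]}]}'
python3 -m handwheel '{"targets":[{"hand":1,"xyz":[-2,-2,35],"rot":[0,0,0]},{"hand":1,"xyz":[-2,-2,75],"rot":[0,0,0]},{"hand":1,"xyz":[-2,-2,100],"rot":[0,0,0]},{"hand":1,"xyz":[-2,-2,100],"rot":[0,0,0]},{"hand":1,"xyz":[-2,-2,100],"rot":[0,0,0]}]}'
python3 - <<'E'
from h import *
s=env.observe();p=optics.read_camera("wrist");look(p,["green_carton"],s)
go(.4576,-.3278,.0465,-5.6)
E
```

```text
t: 27.65
tcp_pos: [0.5777, 0.2121, 0.2779]
orientation: [0.731, 0.683, 0.001, 0.001]
ft_force: [-0.1, -0.1, -0.8]
finger_gap: 0.05
finger_force: 30.0
t: 28.28
tcp_pos: [0.556, -0.0882, 0.2756]
orientation: [0.731, 0.682, -0.0, -0.001]
ft_force: [-0.1, 0.4, -1.5]
finger_gap: 0.0498
finger_force: 30.0
t: 28.9
tcp_pos: [0.4588, -0.3276, 0.2461]
orientation: [0.741, 0.671, -0.0, 0.0]
ft_force: [0.3, 0.4, -1.4]
finger_gap: 0.0496
finger_force: 30.0
t: 29.52
tcp_pos: [0.4581, -0.3275, 0.1472]
orientation: [0.741, 0.672, 0.0, 0.0]
ft_force: [-0.6, -0.0, -0.7]
finger_gap: 0.0497
finger_force: 30.0
green_carton 0 0.84 rect [243, 219, 394, 424] zlo/hi [0.123 0.19 ] topmean [ 0.4602 -0.3201] minrect [array([ 459.4, -326.1]), array([62.8, 50.7]), np.float64(84.5)] 16447
t 29.62 tcp [ 0.4585 -0.3279  0.1481] go [ 1.000e-01 -1.100e+00  1.015e+02] rot [0.11 0.1  0.04] gap 0.0499 q [-0.83  0.25  1.72 -0.    1.17 -0.73]
```

```bash
python3 -m handwheel '{"targets":[{"hand":1,"xyz":[0,-0.7,35],"rot":[0,0,0]},{"hand":1,"xyz":[0,-0.7,70],"rot":[0,0,0]},{"hand":1,"xyz":[0,-0.7,90],"rot":[0,0,0]},{"hand":1,"xyz":[0,-0.7,97],"rot":[0,0,0]},{"hand":1,"xyz":[0,-0.7,97],"rot":[0,0,0]}]}'
python3 -m handwheel '{"targets":[{"hand":1,"xyz":[0,0,2],"rot":[0,0,0]},{"hand":1,"xyz":[0,0,3],"rot":[0,0,0]},{"hand":1,"xyz":[0,0,3],"rot":[0,0,0]}]}'
python3 - <<'E'
from h import *
go(.4576,-.3278,.0465,-5.6)
E
```

```text
t: 30.25
tcp_pos: [0.4575, -0.3275, 0.0503]
orientation: [0.741, 0.672, -0.0, 0.001]
ft_force: [0.2, 1.2, -0.3]
finger_gap: 0.05
finger_force: 30.0
t: 30.62
tcp_pos: [0.4572, -0.3273, 0.0469]
orientation: [0.741, 0.672, 0.0, 0.0]
ft_force: [-0.8, -0.4, -0.6]
finger_gap: 0.0497
finger_force: 30.0
t 30.62 tcp [ 0.4572 -0.3273  0.0469] go [-0.5  0.4  0.4] rot [0.03 0.03 0.03] gap 0.0497 q [-0.83  0.4   1.76  0.    0.98 -0.74]
```

```bash
python3 -m handwheel '{"targets":[{"hand":1,"xyz":[-0.4,0.3,0.8],"rot":[0,0,0]},{"hand":1,"xyz":[-0.4,0.3,0.8],"rot":[0,0,0]}]}'
python3 -m handwheel '{"targets":[{"hand":-0.3,"xyz":[0,0,0],"rot":[0,0,0]},{"hand":-1,"xyz":[0,0,0],"rot":[0,0,0]},{"hand":-1,"xyz":[0,0,0],"rot":[0,0,0]},{"hand":-1,"xyz":[0,0,0],"rot":[0,0,0]},{"hand":-1,"xyz":[0,0,-25],"rot":[0,0,0]}]}'
python3 -m handwheel '{"targets":[{"hand":-1,"xyz":[0,0,-50],"rot":[0,0,0]},{"hand":-1,"xyz":[0,0,-100],"rot":[0,0,0]},{"hand":-1,"xyz":[0,0,-110],"rot":[0,0,0]},{"hand":-1,"xyz":[0,0,-110],"rot":[0,0,0]}]}'
python3 - <<'E'
from h import *
s=env.observe();p=optics.read_camera("wrist");look(p,["green_carton","brass_fitting","coupling"],s);cv2.imwrite("pics/w8.png",p["pixels"])
print(s["joint_positions"].round(2))
E
```

```text
t: 30.88
tcp_pos: [0.4572, -0.3273, 0.0469]
orientation: [0.741, 0.672, -0.0, -0.0]
ft_force: [-4.2, 4.0, 9.2]
finger_gap: 0.0492
finger_force: 30.0
t: 31.5
tcp_pos: [0.456, -0.3262, 0.069]
orientation: [0.741, 0.672, -0.0, -0.002]
ft_force: [-0.1, -0.7, -0.3]
finger_gap: 0.0879
finger_force: 0.0
t: 32.0
tcp_pos: [0.4574, -0.3277, 0.181]
orientation: [0.741, 0.672, -0.0, 0.001]
ft_force: [0.3, -0.3, -0.7]
finger_gap: 0.088
finger_force: 0.0
green_carton 0 0.92 rect [280, 186, 352, 288] zlo/hi [0.01 0.09] topmean [ 0.4587 -0.3261] minrect [array([ 458.4, -327.6]), array([64.9, 50.6]), np.float64(84.6)] 5656
brass_fitting 0 0.69 rect [305, 93, 336, 132] zlo/hi [0.04  0.056] topmean [ 0.468  -0.2323] minrect [array([ 468.2, -232.5]), array([20.7, 20.6]), np.float64(83.7)] 645
coupling 0 0.6 rect [400, 76, 476, 144] zlo/hi [0.016 0.059] topmean [ 0.5629 -0.2399] minrect [array([ 563.3, -240.4]), array([46.9, 47.9]), np.float64(83.2)] 2888
coupling 1 0.37 rect [399, 204, 446, 247] zlo/hi [0.01  0.025] topmean [ 0.5546 -0.3364] minrect [array([ 554.7, -336.7]), array([39.5, 39.4]), np.float64(40.5)] 1299
[-0.83  0.21  1.69 -0.    1.24 -0.74]
```

View pics/w8.png

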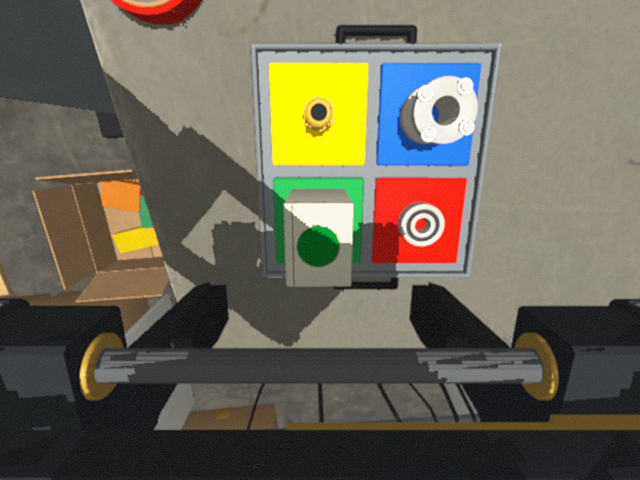

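All four parts stand centred on their pads: fitting (318,115), coupling (438,110), carton (319,240) and bearing (422,225). The gripper is clear, so I'm handing in.

```bash
python3 -m handwheel '{"targets":[{"hand":-1,"xyz":[0,0,-30],"rot":[0,0,0]},{"hand":-1,"xyz":[0,0,-30],"rot":[0,0,0]},{"hand":-1,"xyz":[0,0,-30],"rot":[0,0,0]}]}' && python3 -c "from plant import env;print(env.finish_job())"
```

```text
t: 32.58
tcp_pos: [0.4569, -0.3271, 0.2093]
orientation: [0.741, 0.672, -0.0, -0.001]
ft_force: [-0.4, -0.5, 0.5]
finger_gap: 0.0882
finger_force: 0.0
the job is handed in; nothing more can be done
None
```

The kit is in the tray and handed in at about 33 s: bearing on red, coupling on blue, brass fitting on yellow and green-dot carton square on green, each measured upright and within about 1 mm of its pad's centre; I moved neither the steel fitting nor the red-dot carton.

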